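# Prop up the easel and stand the glass plate on it

### The job

Set up the inspection easel: swing its spring-loaded prop leg up past over-centre until it locks, then take the framed glass plate out of the rack and stand it on the easel. The glass is fragile: holding it upright, lower it gently until you feel its bottom edge meet the trough, then lean it back softly against the locked leg and let go, without dropping it or pressing it hard against the easel.

Things in the scene. Friction and masses are not known exactly. Their poses are not given: they have to be found in the camera images.
- stand: Easel fixed to the table, grey base 190x130x12 mm. Origin on the table under the trough's middle; x points from trough to leg (the way the plate leans), y along the trough. Trough 130 mm long, 24 wide inside (x -12 to 12), lips 9 mm above its rubber floor, which gives 2.5 N/mm, 4 mm at most. The trough's height changes every time, unreported: floor 20 to 44 mm above the origin, to be felt for.
- leg_hinge (a point): Pivot of the prop leg between two small cheeks on the easel's base, 62 mm behind the trough's middle line and 26 mm above the table. The leg swings about this point's x axis (the stand's x).
- leg (a joint): Prop leg, a 14 mm square bar, rad. 0 = folded: points to the stand's -y, sloping up 0.30 rad; it grows as the leg swings up (slope = 0.30 + value). A spring pushes it back to 0 until about 1.0 (over-centre), beyond that on to the stop at 1.45, where it stays locked, 10 degrees past upright towards +y. Takes about 4 N at the head at first, then less.
- leg_head (a point): Centre of the leg's head, 115 mm from the hinge: a black disc 26 mm across, 14 mm between its flat faces, which look along the stand's x (grasp across them, from above). On the trough side is a rubber nose, a ball of 10 mm radius centred 10 mm from this point towards the stand's -x (tip 20 mm away); the plate leans on it.
- plate_center (a point): Centre of the framed glass plate: 10 mm thick (x), 150 wide (y), 180 high (z), same front and back, about 0.4 kg. It starts upright in a grey rack, 12 mm above the table, between posts up to 69 mm above the table with 3 mm play on each side; draw it straight up. It bears a firm grip at its top edge, but no more than 15 N between it and the easel.
- plate_foot (a point): Middle of the plate's bottom face, 90 mm below its centre; same axes. On the way between rack and easel keep the arm clear of the tall 40 mm square post behind the table (centre x 0.612, y 0.098 m in the robot's frame).

How it is judged:
By the outcome, as a careful person would: the job done as asked, in the order asked, and still so for the second after the job is handed in, with the robot touching nothing.
It also fails if it takes over 69 s, if anything falls off the work surface, if the arm or the gripper's body presses on something with over 40 N, if the wrist force passes 120 N, or if a joint passes its speed limit or range.

### The arm

A 6-joint arm with a two-finger parallel gripper is mounted at the origin on a cart in front of the work surface, level with it; the furniture and walls round the work are solid. World frame = base frame: x ahead of the robot, y to its left, z up, the work surface at z = 0. Lengths are in mm, angles in rad, forces in N, time in s.
With the tool pointing down it reaches from about 350 to 875 mm from the base axis. Payload 4.2 kg.
Tool frame: the origin (TCP) lies at the very end of the fingers, on their centre line; the grasp point (between the pads) lies 19 mm behind it (arm.pinch_z is the distance from the TCP to the grasp point, in mm); x points along the fingers, y is the direction in which the jaws open and shut, and the axes are right-handed (so a half turn about x gives the same grasp; the last joint's range is limited). The gripper opens to 85 mm and grips with 20 to 120 N. Pads are 22 mm wide; open, the fingers measure 114 mm over their backs; the gripper's body (76 mm by 85 mm) begins 54 mm behind the grasp point. The pads swing forward as they close: fully open they stand 13 mm farther back than shut.
Start: joints at [-0.972, 0.385, 0.008, 0, -1.194, -0.259], TCP at [208.326, -589.236, 231.312] pointing down, gripper open.
Joint ranges: [-3.14, 3.14], [-1.21, 2.06], [-1.07, 1.41], [-3.16, 2.05], [-2.99, -0.16], [-3.1, 3.1]. Speed limits (rad/s): [2.79, 2.79, 3.14, 3.14, 3.14, 3.14].

### API

Orientations are given as a unit quaternion [x, y, z, w].
In Python, from bench import arm gives the robot as it stands.
- The arm moves only by the tool drive_tool, never from a script. Its argument "motion" is a list of rows, each a list of 4 numbers: the shift along the tool's x, y, z in mm, then the turn about the tool's x in degrees. In form: [[dx, dy, dz, spin], ...]. A call has 1 to 10 rows; each row shifts and turns the commanded pose from where the row before left it, along the tool's axes as they then stand; what a row does not reach is not made up. A row lasts 1/12 s, in which the tool goes at most 41.7 mm and 7.16 degrees, less where a joint would pass 70% of its speed; a pose out of reach is approached as far as the arm can. A call with a gripper value outside its range is refused whole. "grip" is the finger opening in mm, from 0 to 85.4, set as the call begins (left out, the last holds). The fingers move at their own pace and stop on an object; the grip force is fixed at half the most. Time passes only in rows, so rows that do not move let the fingers close. It gives the time, the measured TCP pose, the force and the opening at its end, in the units of the state.
- arm.read_state(): the state, without advancing time (a new reading comes with each control period).
- arm.get_image(name): name is "scene" or "top"; returns the picture (400x640x3 uint8, red, green, blue); there is no depth.
- arm.calibration(name): a dict with "K" (3x3 intrinsics, pixels), "eye" and "attitude" of the camera in the world. Camera axes: x right, y up, looking along -z (the intrinsics and any distortion apply to the point x, -y, -z); pixel columns grow to the right and rows downward; lengths in mm; the calibration is good to about 2 mm. A picture is of the moment at which its call begins. calibration takes no time and is no camera call.
- arm.job_done(): hands the job in, once; it reports no verdict.
The state is a dict: "clock": time; "joints": joint angles; "joint_vel": joint speeds; "joint_efforts": joint torques, N m; "position": TCP position; "ee_rot": TCP orientation; "contact_force": force on the tool from outside, world axes, zero at the start; "wrist_torque": the same for the moment, N m; "gripper_width": finger opening in mm.
Only numpy, scipy, OpenCV 4.12 (cv2) and the standard library are available. Lean on these libraries where they do the work, as an engineer would, in place of code of your own. Each camera call takes 0.05 s, during which the arm holds its last target. There are 200 camera calls.

## Working session

There is one attempt and no reset: what is moved stays moved. The work goes in short steps, Python scripts to look and compute and a tool call to move; the robot and the scene stay as the last step left them, time stands still between calls to the robot, and variables do not carry over. Pictures are saved under pics/ and viewed, about 8 in all and at most 12, crops included, and the job is handed in when it is done.

Besides the shell and the picture viewer there is one more tool, called as name([rows], argument=value, ...), one row to a line, values as JSON. drive_tool: Moves the arm, as the interface text tells. Its arguments: {"type":"object","properties":{"motion":{"type":"array"},"grip":{"type":"number"}},"required":["motion"]}

```bash
mkdir -p pics; ls; python3 - <<'E'
from bench import arm
import cv2
s=arm.read_state();print(s)
for n in("scene","top"):
    cv2.imwrite(f"pics/{n}0.png",arm.get_image(n)[:,:,::-1]);print(n,arm.calibration(n))
E
```

```text
pics
{'clock': 0.0, 'joints': array([-9.72420968e-01,  3.85577499e-01,  6.61629671e-03, -4.94163867e-04,
       -1.19398459e+00, -2.58614849e-01]), 'joint_vel': array([ 0.00084544, -0.00195939,  0.00083537,  0.00104023,  0.00134041,
       -0.00082785]), 'joint_efforts': array([ 5.87542927e-04, -3.92287838e+01,  1.88400203e+01,  4.18596178e+00,
       -4.61930176e-03, -1.92305708e-05]), 'position': array([ 208.11997698, -588.71330643,  230.2059219 ]), 'ee_rot': array([-0.11872421,  0.69710652,  0.12024164,  0.69677041]), 'contact_force': array([0.72881774, 0.94407822, 0.27900388]), 'wrist_torque': array([ 0.02951801, -0.00090902,  0.0131043 ]), 'gripper_width': 85.23248395491107}
scene {'K': array([[471.4818457 ,   0.        , 314.58505396],
       [  0.        , 471.4818457 , 200.08036845],
       [  0.        ,   0.        ,   1.        ]]), 'eye': array([-567.81987283,  846.97027906,  819.24836739]), 'attitude': array([-0.22710793,  0.4656436 ,  0.77257922, -0.36704139])}
top {'K': array([[489.75664516,   0.        , 317.84965877],
       [  0.        , 489.75664516, 204.24466833],
       [  0.        ,   0.        ,   1.        ]]), 'eye': array([ 231.63071047,  -24.60213042, 1595.40038984]), 'attitude': array([ 0.05537076, -0.06409408, -0.70371713,  0.70541351])}
```

View pics/scene0.png

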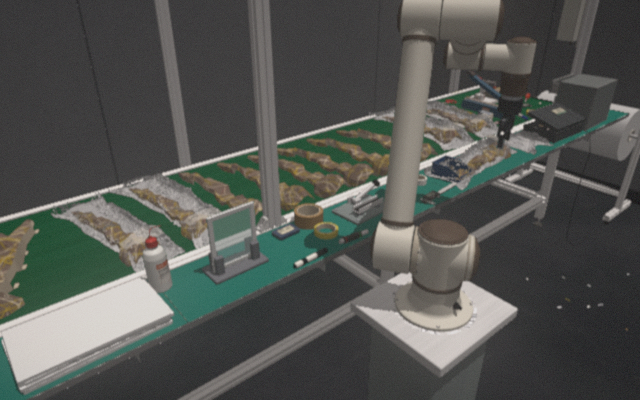

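View pics/top0.png

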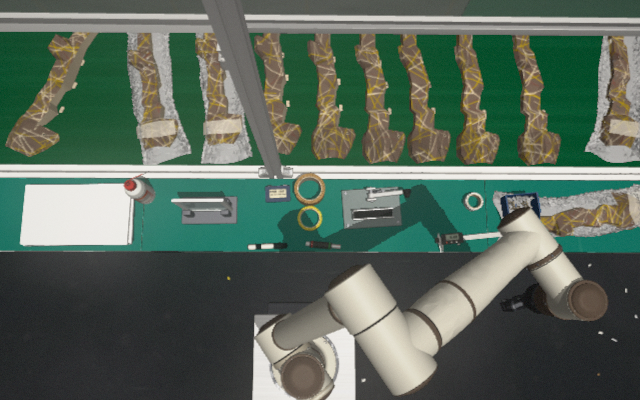

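Top view: the rack with the plate is near (208,208), the easel near (372,208) with its leg folded around (388,193), and the post is at about (275,172). Next I'll enlarge both areas.

```bash
cat > h.py <<'E'
import numpy as np, cv2
from scipy.spatial.transform import Rotation as R
from bench import arm
def cam(n):
    c=arm.calibration(n);return c["K"],c["eye"],R.from_quat(c["attitude"]).as_matrix()
def px2w(n,u,v,z):
    K,e,A=cam(n);d=A@np.array([(u-K[0,2])/K[0,0],-(v-K[1,2])/K[1,1],-1]);return e+d*(z-e[2])/d[2]
def w2px(n,P):
    K,e,A=cam(n);p=(np.atleast_2d(P)-e)@A;return np.c_[K[0,0]*p[:,0]/-p[:,2]+K[0,2],K[1,1]*-p[:,1]/-p[:,2]+K[1,2]]
E
python3 - <<'E'
import cv2,numpy as np
t=cv2.imread("pics/top0.png");s=cv2.imread("pics/scene0.png")
f=lambda im,x0,y0:cv2.resize(im[y0:y0+48,x0:x0+80],None,fx=10,fy=10,interpolation=cv2.INTER_CUBIC)
cv2.imwrite("pics/te.png",f(t,332,184))
a=cv2.resize(t[185:230,170:250],None,fx=6,fy=6,interpolation=cv2.INTER_CUBIC)
b=cv2.resize(s[165:230,320:400],None,fx=4,fy=4,interpolation=cv2.INTER_CUBIC)
c=cv2.resize(s[195:285,195:275],None,fx=4,fy=4,interpolation=cv2.INTER_CUBIC)
o=np.zeros((600,800,3),np.uint8);o[:270,:480]=a;o[280:540,:320]=b;o[200:560,480:800]=c;cv2.imwrite("pics/mix.png",o)
E
```

```text
(no output)
```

View pics/te.png

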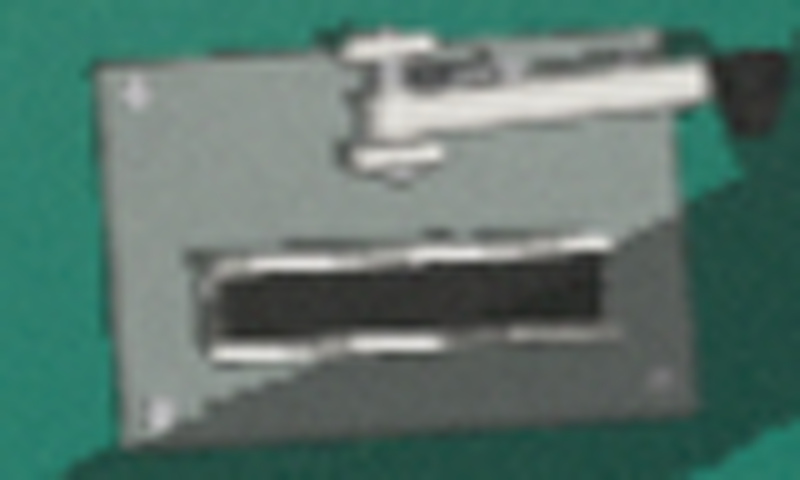

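View pics/mix.png

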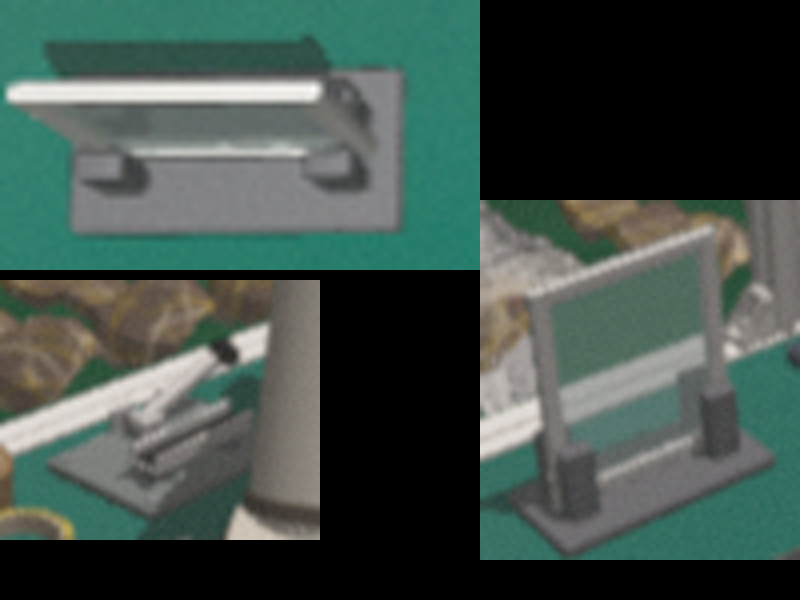

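```bash
python3 - <<'E'
from h import *
f=lambda x,y,x0,y0,k,z:px2w("top",x/k-.5+x0,y/k-.5+y0,z)[:2].round(1)
T=lambda x,y,z:f(x,y,332,184,10,z)
c=[T(98,65,12),T(122,447,12),T(693,412,12),T(668,35,12)];print("base TL BL BR TR",c,np.mean(c,0))
yv=(c[0]-c[3])+(c[1]-c[2]);print("stand yaw(y axis)",np.degrees(np.arctan2(-yv[0],yv[1])), [np.linalg.norm(c[i]-c[i-1]) for i in range(4)])
for z in(20,30,45):print("trough",z,T(215,275,z),T(215,345,z),T(600,320,z),T(600,250,z), "mid",T(408,297,z))
print("head",T(752,92,60),"cheeks",T(392,45,33),T(400,160,33))
P=lambda x,y,z:f(x,y,170,185,6,z)
print("plate top",P(8,92,192),P(322,90,192));print("rack",P(74,72,12),P(72,232,12),P(402,232,12),P(402,70,12))
# scene: rack plate top corners
S=lambda x,y,z:f and px2w("scene",(x-480)/4-.5+195,(y-200)/4-.5+195,z)[:2].round(1)
print("scene plate",S(533,295,192),S(712,230,192))
Q=lambda x,y,z:px2w("scene",x/4-.5+320,(y-280)/4-.5+165,z)[:2].round(1)
print("scene base", Q(48,465,12),Q(152,512,12),"head",Q(225,352,26+115*np.sin(.3)))
E
```

```text
base TL BL BR TR [array([ 550. , -121.3]), array([ 423.3, -128.3]), array([ 435.3, -314.9]), array([ 560.9, -310. ])] [ 492.375 -218.625]
stand yaw(y axis) 3.491736258452277 [np.float64(189.01454970451346), np.float64(126.89322282927485), np.float64(186.98545397971466), np.float64(125.69554486933892)]
trough 20 [ 478.8 -158.5] [ 455.8 -158.3] [ 464.4 -283.9] [ 487.5 -284.4] mid [ 471.7 -221.4]
trough 30 [ 477.2 -157.7] [ 454.3 -157.4] [ 462.9 -282.2] [ 485.8 -282.8] mid [ 470.2 -220.1]
trough 45 [ 474.9 -156.4] [ 452.2 -156.1] [ 460.7 -279.8] [ 483.4 -280.3] mid [ 467.9 -218.3]
head [ 532.4 -327.8] cheeks [ 552.8 -216. ] [ 514.7 -217.9]
plate top [482.8 384.7] [484.4 233.3]
rack [526.3 401.8] [438.2 398.7] [438.7 220.4] [528.1 223.1]
scene plate [472.2 384.8] [474.8 242. ]
scene base [ 537.6 -111.2] [ 418.9 -125.1] head [ 531.7 -323.4]
```

```bash
cat >> h.py <<'E'
O=np.array([470.5,-220.,0]);YAW=3.7
def SW(p): # stand -> world
    return O+R.from_euler('z',YAW,degrees=True).apply(p)
def go(p,yaw=None,q=None):
    """tool-frame delta to world p; yaw = wanted heading of tool y in deg (mod 180)"""
    s=arm.read_state();M=R.from_quat(s["ee_rot"]).as_matrix()
    d=M.T@(np.array(p)-s["position"]);h=np.degrees(np.arctan2(M[1,1],M[0,1]))
    sp=None
    if yaw is not None:
        # spin about tool x (down) turns heading by -spin
        sp=-((yaw-h+90)%180-90)
    print("clock %.2f pos"%s["clock"],s["position"].round(1),"head %.1f tilt %.3f"%(h,M[2,0]),"delta",d.round(1),"spin",sp,"F",s["contact_force"].round(1),"w %.1f"%s["gripper_width"]);return d,sp
E
python3 - <<'E'
from h import *
print(R.from_quat(arm.read_state()["ee_rot"]).as_matrix().round(3))
print(SW([62-6.5,-109.9,0]))
go(SW([62-6.5,-109.9,130]),YAW)
E
```

```text
[[-0.001 -0.333  0.943]
 [ 0.002  0.943  0.333]
 [-1.     0.002 -0.   ]]
[ 532.97641749 -326.08938334    0.        ]
clock 0.10 pos [ 208.1 -588.8  230.3] head 109.5 tilt -1.000 delta [100.6 139.3 393.8] spin -74.242457963797 F [-0.8  1.  -0.7] w 85.6
```

drive_tool([
  [0,14,39.3,0],
  [0,14,39.3,0],
  [0,14,39.3,0],
  [0,14,39.3,0],
  [0,14,39.3,0],
  [0,14,39.3,0],
  [0,14,39.3,0],
  [0,14,39.3,0],
  [0,14,39.3,0],
  [0,14,39.3,0],
])

```text
clock: 0.93
position: [532.9, -324.8, 230.9]
ee_rot: [-0.119, 0.697, 0.12, 0.697]
contact_force: [0.5, -0.3, 0.4]
gripper_width: 85.5
```

drive_tool([
  [10,0,0,-7],
  [10,0,0,-7],
  [10,0,0,-7],
  [10,0,0,-7],
  [10,0,0,-7],
  [10,0,0,-7],
  [10,0,0,-7],
  [0,0,0,-7],
  [0,0,0,-7],
  [0,0,0,-7],
])

```text
clock: 1.77
position: [531.4, -326.4, 160.4]
ee_rot: [-0.499, 0.501, 0.5, 0.501]
contact_force: [-0.4, 0.3, 0.0]
gripper_width: 85.5
```

drive_tool([
  [0,0,0,-4.2],
  [0,0,0,0],
  [0,0,0,0],
], grip=60)

```text
clock: 2.02
position: [531.6, -326.5, 160.8]
ee_rot: [-0.515, 0.484, 0.516, 0.484]
contact_force: [0.5, -0.6, 0.2]
gripper_width: 59.7
```

```bash
python3 - <<'E'
from h import *
go(SW([62-6.5,-109.9,41]),YAW)
t=arm.get_image("top")[:,:,::-1];s=arm.get_image("scene")[:,:,::-1]
p=arm.read_state()["position"];print(w2px("top",[p,SW([62,-110,60]),SW([62,-110,67])]),w2px("scene",[p,SW([62,-110,60])]))
o=np.zeros((600,800,3),np.uint8)
o[:600,:400]=cv2.resize(t[170:245,365:415],None,fx=8,fy=8,interpolation=cv2.INTER_CUBIC)
o[:600,400:]=cv2.resize(s[120:210,350:410],(400,600),interpolation=cv2.INTER_CUBIC)
cv2.imwrite("pics/p1.png",o)
E
```

```text
clock 2.02 pos [ 531.6 -326.5  160.8] head -176.4 tilt -1.000 delta [119.8  -1.5   0.2] spin -0.14955235405182066 F [ 0.5 -0.6  0.2] w 59.7
[[412.73572734 186.47945105]
 [406.00061801 190.52084389]
 [406.41743315 190.09076138]] [[377.78825242 157.16057194]
 [374.70869654 181.63223945]]
```

View pics/p1.png

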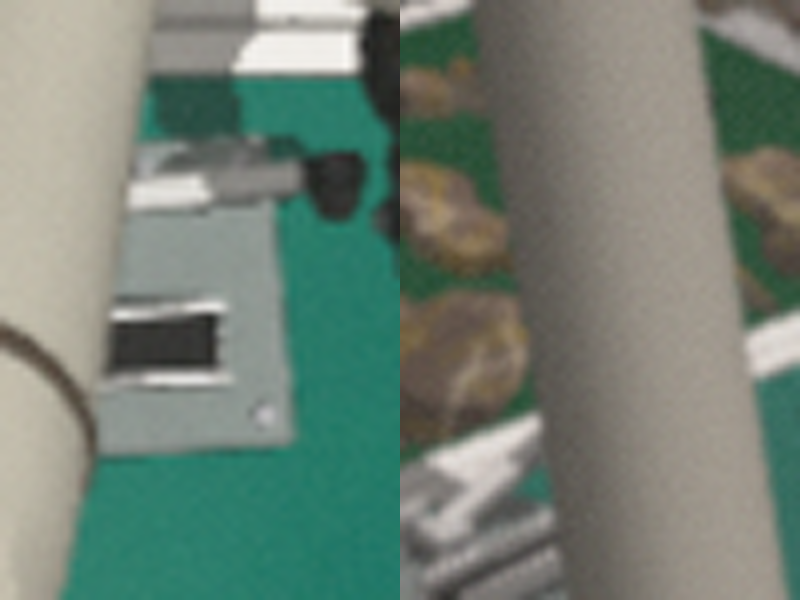

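drive_tool([
  [24,-0.5,0,0],
  [24,-0.5,0,0],
  [24,-0.5,0,0],
  [24,0,0,0],
  [12,0,0,0],
  [8,0,0,0],
  [0,0,0,0],
])

```text
clock: 2.7
position: [532.5, -326.2, 43.8]
ee_rot: [-0.515, 0.484, 0.517, 0.483]
contact_force: [-0.9, 0.1, 0.6]
gripper_width: 60.1
```

drive_tool([
  [0,0,0,0],
  [0,0,0,0],
  [0,0,0,0],
], grip=32)

```text
clock: 2.95
position: [534.2, -326.9, 46.9]
ee_rot: [0.517, -0.483, -0.515, -0.484]
contact_force: [0.4, 0.4, -0.3]
gripper_width: 32.2
```

drive_tool([
  [0,0,0,0],
  [0,0,0,0],
], grip=24)

```text
clock: 3.12
position: [532.2, -326.9, 47.0]
ee_rot: [-0.516, 0.484, 0.516, 0.483]
contact_force: [-3.6, 0.1, 3.9]
gripper_width: 24.9
```

drive_tool([
  [0,0,0,0],
  [0,0,0,0],
  [0,0,0,0],
], grip=5)

```text
clock: 3.37
position: [532.3, -326.9, 47.1]
ee_rot: [-0.516, 0.484, 0.516, 0.483]
contact_force: [-3.1, 0.4, 4.6]
gripper_width: 24.5
```

```bash
python3 - <<'E'
from h import *
print(R.from_quat(arm.read_state()["ee_rot"]).as_matrix().round(3))
s=np.linspace(.3,1.75,16);print(np.c_[-np.diff(115*np.sin(s)),np.diff(-115*np.cos(s))].round(1).tolist())
E
```

```text
[[-0.002 -0.998 -0.065]
 [-0.001 -0.065  0.998]
 [-1.     0.002 -0.   ]]
[[-10.4, 3.8], [-10.0, 4.8], [-9.5, 5.7], [-8.9, 6.6], [-8.2, 7.5], [-7.5, 8.2], [-6.7, 8.9], [-5.8, 9.5], [-4.8, 10.0], [-3.8, 10.4], [-2.8, 10.8], [-1.8, 11.0], [-0.7, 11.1], [0.4, 11.1], [1.5, 11.0]]
```

drive_tool([
  [-5,1.7,0,0],
])

```text
clock: 3.45
position: [532.0, -326.1, 50.2]
ee_rot: [0.516, -0.483, -0.515, -0.484]
contact_force: [7.1, 5.5, -9.0]
gripper_width: 24.7
```

drive_tool([
  [-5.4,-1.7,3.8,0],
  [-10,0,4.8,0],
  [-9.5,0,5.7,0],
  [-8.9,0,6.6,0],
])

```text
clock: 3.78
position: [530.8, -305.0, 83.9]
ee_rot: [-0.515, 0.484, 0.516, 0.484]
contact_force: [1.2, 0.6, -9.1]
gripper_width: 24.4
```

drive_tool([
  [-8.2,0,7.5,0],
  [-7.5,0,8.2,0],
  [-6.7,0,8.9,0],
  [-5.8,0,9.5,0],
  [-4.8,0,10,0],
  [-3.8,0,10.4,0],
  [-2.8,0,10.8,0],
])

```text
clock: 4.37
position: [526.8, -239.2, 123.7]
ee_rot: [-0.515, 0.484, 0.516, 0.484]
contact_force: [-3.1, 0.8, -9.4]
gripper_width: 23.3
```

drive_tool([
  [-1.8,0,11,0],
  [-0.7,0,11.1,0],
  [0.4,0,11.1,0],
  [1.5,0,11,0],
  [0,0,0,0],
])

```text
clock: 4.78
position: [529.1, -194.9, 127.3]
ee_rot: [0.52, -0.481, -0.514, -0.484]
contact_force: [3.0, 0.1, 2.0]
gripper_width: 10.7
```

```bash
python3 - <<'E'
from h import *
t=arm.get_image("top")[:,:,::-1];s=arm.get_image("scene")[:,:,::-1]
o=np.zeros((600,800,3),np.uint8)
o[:600,:400]=cv2.resize(t[160:235,350:400],None,fx=8,fy=8,interpolation=cv2.INTER_CUBIC)
o[:600,400:]=cv2.resize(s[120:210,325:385],(400,600),interpolation=cv2.INTER_CUBIC)
cv2.imwrite("pics/p2.png",o)
E
```

```text
(no output)
```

View pics/p2.png

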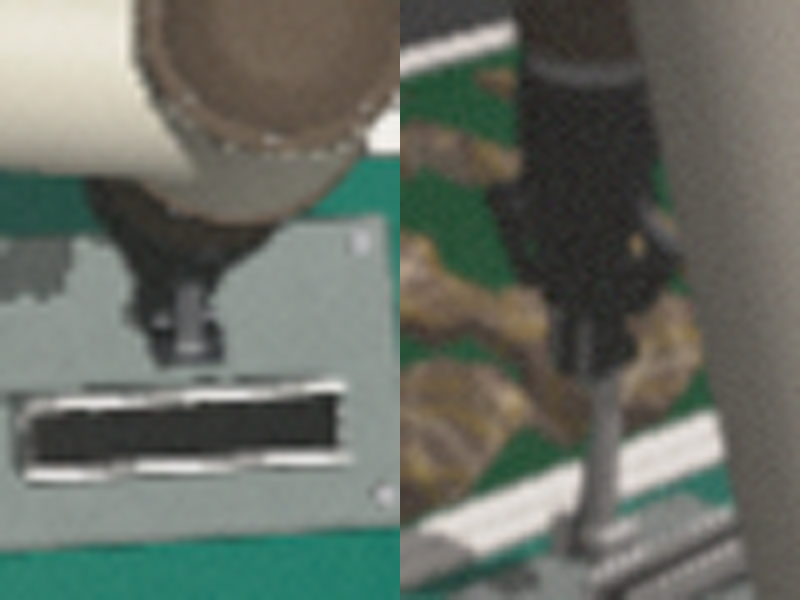

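drive_tool([
  [0,0,3,0],
  [0,0,0,0],
])

```text
clock: 5.05
position: [529.0, -193.9, 127.1]
ee_rot: [0.519, -0.481, -0.513, -0.485]
contact_force: [5.7, 0.4, 4.1]
gripper_width: 10.6
```

drive_tool([
  [0,0,0,0],
  [0,0,0,0],
  [0,0,0,0],
  [0,0,0,0],
], grip=70)

```text
clock: 5.38
position: [523.5, -193.6, 123.6]
ee_rot: [-0.515, 0.485, 0.516, 0.483]
contact_force: [1.1, -0.0, 0.0]
gripper_width: 59.1
```

drive_tool([
  [-8,0,0,0],
  [-16,0,0,0],
  [-24,0,0,0],
  [-30,0,0,0],
  [-30,0,0,0],
  [-30,0,0,0],
])

```text
clock: 5.88
position: [524.0, -193.6, 264.1]
ee_rot: [-0.515, 0.484, 0.516, 0.484]
contact_force: [0.4, -0.5, 0.7]
gripper_width: 69.8
```

```bash
python3 - <<'E'
from h import *
go([483.5,309,265])
s=arm.get_image("scene")[:,:,::-1]
print(w2px("scene",[SW([62,0,26]),SW([62,20.5,139]),SW([62,-20,139])]))
cv2.imwrite("pics/p3.png",cv2.resize(s[120:210,315:385],(560,720)[:2] and (466,600),interpolation=cv2.INTER_CUBIC))
E
```

```text
clock 5.88 pos [ 524.  -193.6  264.1] head -176.3 tilt -1.000 delta [ -0.9   8.4 504.1] spin None F [ 0.4 -0.5  0.7] w 69.8
[[354.29372194 199.01190287]
 [351.24417659 172.26707023]
 [359.10384934 169.0320829 ]]
```

View pics/p3.png

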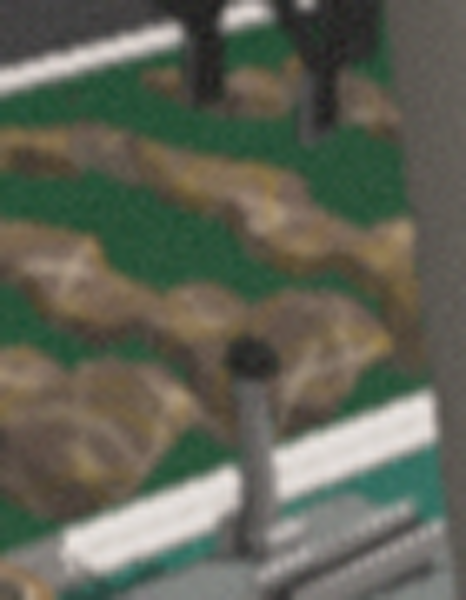

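drive_tool([
  [0,33,20,0],
  [0,33,20,0],
  [0,33,20,0],
  [0,0,39,0],
  [0,0,39,0],
  [0,0,39,0],
  [0,0,39,0],
  [0,0,39,0],
  [0,0,39,0],
  [0,0,39,0],
], grip=60)

```text
clock: 6.77
position: [403.7, 134.1, 262.9]
ee_rot: [0.516, -0.483, -0.516, -0.484]
contact_force: [1.0, -0.1, 0.1]
gripper_width: 60.0
```

drive_tool([
  [0,0,39,0],
  [0,0,39,0],
  [0,0,39,1],
  [0,-31,20,1.1],
  [0,-30,20,1],
  [0,-30,14,0],
  [0,0,0,0],
  [0,0,0,0],
])

```text
clock: 7.43
position: [487.1, 306.0, 260.8]
ee_rot: [0.502, -0.499, -0.502, -0.497]
contact_force: [-0.1, -0.0, -0.2]
gripper_width: 59.9
```

```bash
python3 - <<'E'
from h import *
go([481,309,168],.6)
t=arm.get_image("top")[:,:,::-1];s=arm.get_image("scene")[:,:,::-1]
p=arm.read_state()["position"];print(w2px("top",[p]),w2px("scene",[p,[481,309,192]]))
o=np.zeros((480,800,3),np.uint8)
o[:480,:320]=cv2.resize(t[170:230,190:230],(320,480),interpolation=cv2.INTER_CUBIC)
o[:480,320:]=cv2.resize(s[150:230,195:275],(480,480),interpolation=cv2.INTER_CUBIC)
cv2.imwrite("pics/p4.png",o)
E
```

```text
clock 7.43 pos [487.1 306.  260.8] head -179.5 tilt -1.000 delta [92.8  5.8  3.2] spin -0.07998234239693147 F [-0.1 -0.  -0.2] w 59.9
[[192.58208245 194.32929324]] [[228.82420723 184.73746742]
 [230.85226929 208.38258533]]
```

View pics/p4.png

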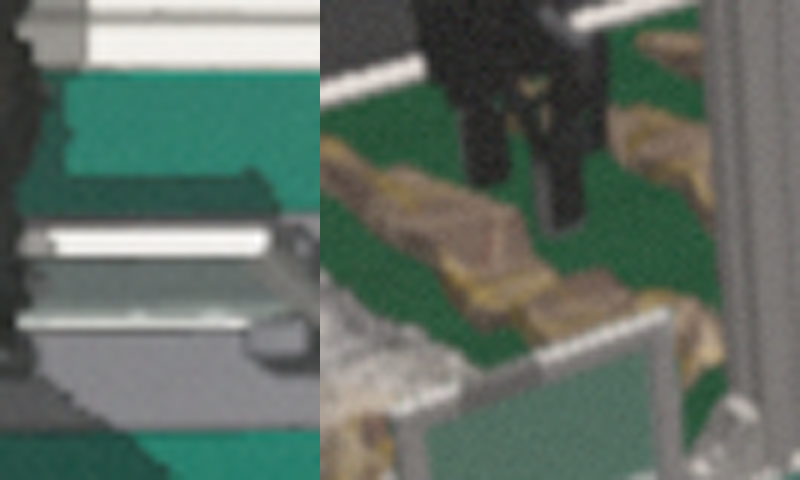

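drive_tool([
  [20,3,1,0],
  [20,3,1,0],
  [20,3,1,0],
  [14,0,0,0],
  [8,0,0,0],
  [6,0,0,0],
  [0,0,0,0],
  [0,0,0,0],
])

```text
clock: 8.2
position: [477.7, 308.9, 175.3]
ee_rot: [0.503, -0.497, -0.502, -0.498]
contact_force: [-0.0, 0.7, 0.5]
gripper_width: 60.0
```

drive_tool([
  [0,0,0,0],
  [0,0,0,0],
  [0,0,0,0],
], grip=26)

```text
clock: 8.45
position: [477.8, 309.1, 175.0]
ee_rot: [-0.502, 0.497, 0.502, 0.498]
contact_force: [-0.6, 0.7, 0.1]
gripper_width: 26.4
```

drive_tool([
  [4,0,0,0],
  [4,0,0,0],
  [0,0,0,0],
])

```text
clock: 8.7
position: [476.9, 308.4, 165.2]
ee_rot: [-0.502, 0.498, 0.503, 0.497]
contact_force: [-0.2, -0.3, 0.1]
gripper_width: 26.0
```

drive_tool([
  [0,0,0,0],
  [0,0,0,0],
], grip=17)

```text
clock: 8.87
position: [477.5, 308.8, 166.2]
ee_rot: [0.503, -0.498, -0.502, -0.497]
contact_force: [0.6, -0.4, 0.4]
gripper_width: 16.8
```

drive_tool([
  [0,0,0,0],
  [0,0,0,0],
], grip=12)

```text
clock: 9.03
position: [477.6, 308.9, 166.4]
ee_rot: [0.503, -0.497, -0.502, -0.498]
contact_force: [0.1, 0.7, 0.6]
gripper_width: 12.0
```

drive_tool([
  [0,0,0,0],
  [0,0,0,0],
  [0,0,0,0],
], grip=0)

```text
clock: 9.28
position: [478.4, 309.2, 166.6]
ee_rot: [0.503, -0.497, -0.502, -0.498]
contact_force: [4.3, -0.1, -1.3]
gripper_width: 8.9
```

drive_tool([
  [-6,0,0,0],
  [-12,0,0,0],
  [-16,0,0,0],
  [-16,0,0,0],
  [-16,0,0,0],
  [-16,0,0,0],
  [-12,0,0,0],
  [0,0,0,0],
  [0,0,0,0],
])

```text
clock: 10.03
position: [476.3, 308.5, 259.5]
ee_rot: [-0.502, 0.498, 0.503, 0.497]
contact_force: [0.2, 0.0, -4.4]
gripper_width: 8.8
```

```bash
python3 - <<'E'
from h import *
s0=arm.read_state();print(s0["wrist_torque"])
go([400,309,262],3.7)
t=arm.get_image("top")[:,:,::-1];s=arm.get_image("scene")[:,:,::-1]
o=np.zeros((600,800,3),np.uint8)
o[:480,:320]=cv2.resize(t[170:230,180:220],(320,480),interpolation=cv2.INTER_CUBIC)
o[:600,320:]=cv2.resize(s[140:240,195:275],(480,600),interpolation=cv2.INTER_CUBIC)
cv2.imwrite("pics/p5.png",o)
E
```

```text
[-0.04077332  0.0201294  -0.00872158]
clock 10.03 pos [476.3 308.5 259.5] head -179.5 tilt -1.000 delta [-2.3 76.3  1.2] spin -3.169024311078772 F [ 0.2  0.  -4.4] w 8.8
```

View pics/p5.png

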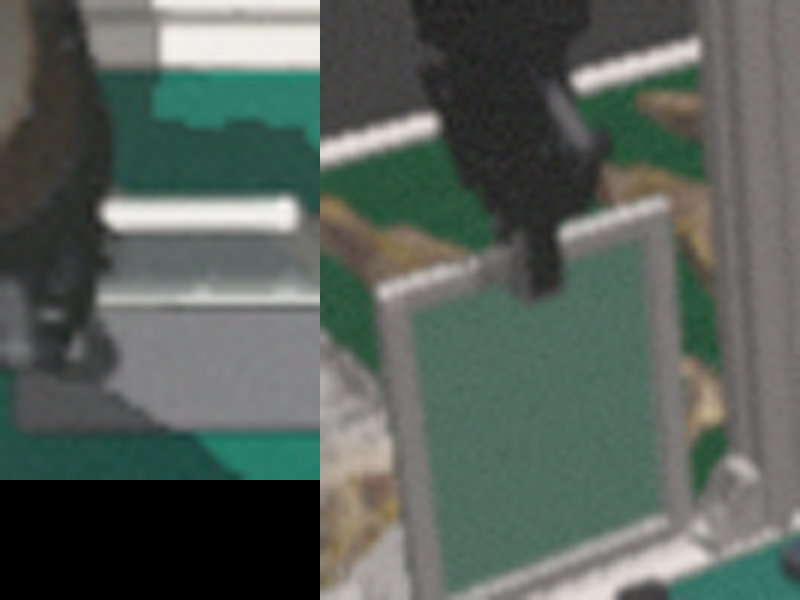

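drive_tool([
  [0,12,0,0],
  [0,24,-10,0],
  [0,24,-20,0],
  [0,16,-30,0],
  [0,0,-39,0],
  [0,0,-39,0],
  [0,0,-39,0],
  [0,0,-39,0],
  [0,0,-39,0],
  [0,0,-39,0],
])

```text
clock: 10.97
position: [402.6, 12.3, 259.6]
ee_rot: [-0.502, 0.498, 0.503, 0.497]
contact_force: [2.6, 0.4, -4.5]
gripper_width: 8.8
```

drive_tool([
  [0,0,-39,0],
  [0,0,-39,-1],
  [0,0,-39,-1.2],
  [0,0,-39,-1],
  [0,0,-30,0],
  [0,0,-20,0],
  [0,0,-10,0],
  [0,0,0,0],
  [0,0,0,0],
])

```text
clock: 11.72
position: [411.2, -201.3, 259.5]
ee_rot: [-0.515, 0.484, 0.517, 0.483]
contact_force: [-0.3, 0.9, -4.8]
gripper_width: 9.0
```

```bash
sed -i 's/^O=.*;YAW/O=np.array([469.5,-219.,0]);YAW/' h.py; python3 - <<'E'
from h import *
go(SW([-1,-8,218]),YAW);print(arm.read_state()["wrist_torque"])
E
```

```text
clock 11.72 pos [ 411.2 -201.3  259.5] head -176.3 tilt -1.000 delta [ 41.3 -56.1 -29.4] spin 0.003470677385223553 F [-0.3  0.9 -4.8] w 9.0
[0.05405486 0.01709081 0.04418071]
```

drive_tool([
  [0,-10,-5,0],
  [0,-14,-7,0],
  [0,-14,-7,0],
  [0,-12,-5,0],
  [0,-6.1,-2.5,0],
  [10,0,0,0],
  [12,0,0,0],
  [10,0,0,0],
  [5,0,0,0],
  [0,0,0,0],
])

```text
clock: 12.55
position: [468.4, -223.8, 221.5]
ee_rot: [-0.515, 0.484, 0.517, 0.483]
contact_force: [-0.2, -0.0, -4.1]
gripper_width: 8.5
```

```bash
python3 - <<'E'
from h import *
T=[];F=[]
for i in range(6):
    s=arm.get_image("scene"); st=arm.read_state();T.append(st["wrist_torque"]);F.append(st["contact_force"])
print(np.mean(T,0),np.std(T,0),np.mean(F,0))
t=arm.get_image("top")[:,:,::-1];s=s[:,:,::-1]
go(SW([-1,-5,200]),YAW)
p=arm.read_state()["position"];print(w2px("scene",[p,SW([-12,65,40]),SW([12,65,40])]),w2px("top",[p]))
o=np.zeros((600,800,3),np.uint8)
o[:600,:320]=cv2.resize(t[170:245,345:385],(320,600),interpolation=cv2.INTER_CUBIC)
o[:600,320:]=cv2.resize(s[120:220,310:390],(480,600),interpolation=cv2.INTER_CUBIC)
cv2.imwrite("pics/p6.png",o)
E
```

```text
[-0.0164478  -0.00307647 -0.00777381] [0.01280644 0.03644974 0.01945827] [ 0.21298372  0.06215362 -4.05053757]
clock 12.90 pos [ 470.  -224.6  223.9] head -176.2 tilt -1.000 delta [23.9  1.2  0.6] spin 0.06729506881697489 F [ 0.5 -0.2 -3.8] w 8.8
[[370.61895743 152.64555453]
 [357.1706546  208.7852012 ]
 [352.08891873 206.38212007]] [[382.17120767 203.03842337]]
```

View pics/p6.png

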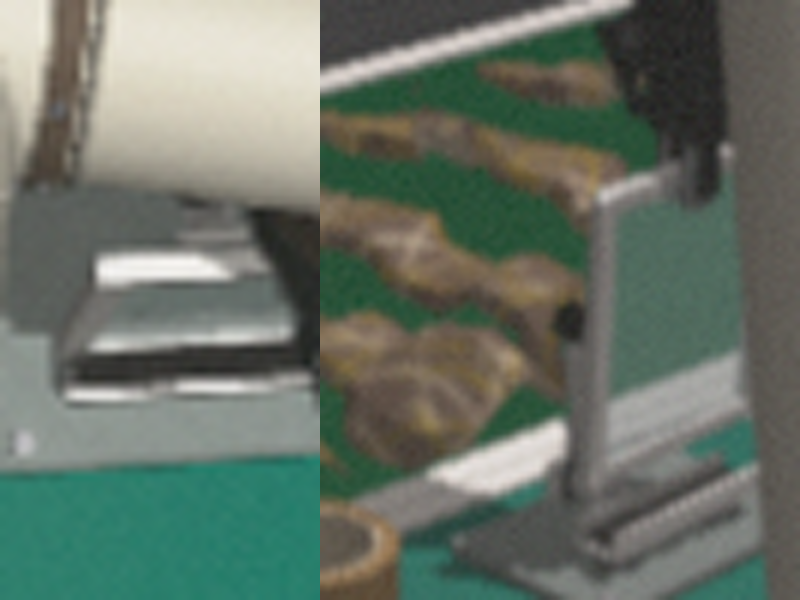

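```bash
python3 - <<'E'
from h import *
T=lambda x,y,z:px2w("top",x/8-.5+345,y/8-.5+170,z)[:2].round(1)
for z in(29,41,53):print("near lip",z,T(65,397,z),T(300,382,z))
for z in(70,78):print("plate front bottom",z,T(92,350,z),T(298,337,z))
print("plate top mid",T(97,268,250),T(230,265,250))
S=lambda x,y,z:px2w("scene",(x-320)/6-.5+310,y/6-.5+120,z)[:2].round(1)
print("S plate bottom L",S(590,492,70),"top L",S(600,190,250));
for z in(29,41,53):print("S near lip",z,S(608,548,z),S(755,470,z))
E
```

```text
near lip 29 [ 450.8 -156.2] [ 457.2 -251.5]
near lip 41 [ 449.1 -155.2] [ 455.5 -249.7]
near lip 53 [ 447.4 -154.2] [ 453.8 -248. ]
plate front bottom 70 [ 463.8 -163.7] [ 469.2 -245.1]
plate front bottom 78 [ 462.6 -162.9] [ 468.  -243.9]
plate top mid [ 465.3 -149.3] [ 466.6 -195.8]
S plate bottom L [ 457.5 -145. ] top L [ 463.9 -151. ]
S near lip 29 [ 456.3 -159.7] [ 470.4 -295.7]
S near lip 41 [ 440.7 -144.5] [ 454.7 -278.3]
S near lip 53 [ 425.2 -129.2] [ 438.9 -261. ]
```

drive_tool([
  [5,2,0,0],
  [8,2,0,0],
  [5,0,0,0],
  [2,0,0,0],
  [0,0,0,0],
  [0,0,0,0],
])

```text
clock: 13.4
position: [465.8, -224.8, 203.1]
ee_rot: [-0.516, 0.483, 0.516, 0.483]
contact_force: [0.0, 0.7, -3.1]
gripper_width: 8.9
```

drive_tool([
  [1,0,0,0],
  [1,0,0,0],
  [1,0,0,0],
  [0,0,0,0],
])

```text
clock: 13.73
position: [465.7, -224.7, 200.2]
ee_rot: [-0.516, 0.483, 0.516, 0.483]
contact_force: [0.2, -0.5, -4.6]
gripper_width: 9.0
```

drive_tool([
  [1,0,0,0],
  [1,0,0,0],
  [1,0,0,0],
  [0,0,0,0],
])

```text
clock: 14.07
position: [465.6, -224.7, 197.1]
ee_rot: [-0.516, 0.483, 0.516, 0.483]
contact_force: [-0.4, 0.3, -3.5]
gripper_width: 9.1
```

drive_tool([
  [0.7,0,0,0],
  [0.7,0,0,0],
  [0,0,0,0],
])

```text
clock: 14.32
position: [465.7, -224.7, 195.7]
ee_rot: [-0.516, 0.483, 0.516, 0.483]
contact_force: [-0.8, -0.3, -4.2]
gripper_width: 9.1
```

drive_tool([
  [1,0,0,0],
  [1,0,0,0],
  [0,0,0,0],
])

```text
clock: 14.57
position: [465.6, -224.7, 193.6]
ee_rot: [-0.516, 0.483, 0.516, 0.483]
contact_force: [-0.5, -0.6, -4.4]
gripper_width: 9.2
```

drive_tool([
  [0.8,0,0,0],
  [0.7,0,0,0],
  [0,0,0,0],
])

```text
clock: 14.82
position: [465.7, -224.7, 192.2]
ee_rot: [-0.516, 0.483, 0.516, 0.483]
contact_force: [0.1, -0.0, -4.8]
gripper_width: 8.7
```

drive_tool([
  [1,0,0,0],
  [1,0,0,0],
  [0,0,0,0],
])

```text
clock: 15.07
position: [465.6, -224.7, 190.1]
ee_rot: [-0.516, 0.483, 0.516, 0.483]
contact_force: [0.1, -0.7, -3.3]
gripper_width: 9.0
```

drive_tool([
  [0.8,0,0,0],
  [0.7,0,0,0],
  [0,0,0,0],
])

```text
clock: 15.32
position: [465.7, -224.7, 188.7]
ee_rot: [-0.516, 0.483, 0.516, 0.483]
contact_force: [-0.1, 0.7, -3.4]
gripper_width: 9.2
```

drive_tool([
  [1,0,0,0],
  [1,0,0,0],
  [0,0,0,0],
])

```text
clock: 15.57
position: [466.0, -224.8, 187.3]
ee_rot: [0.516, -0.483, -0.516, -0.483]
contact_force: [-0.1, 1.0, -1.6]
gripper_width: 8.8
```

drive_tool([
  [0.8,0,0,0],
  [0.7,0,0,0],
  [0,0,0,0],
])

```text
clock: 15.82
position: [466.1, -224.9, 186.1]
ee_rot: [0.517, -0.483, -0.516, -0.483]
contact_force: [0.0, 0.9, 2.9]
gripper_width: 8.8
```

drive_tool([
  [-0.6,0,0,0],
  [-0.5,0,0,0],
  [0,0,0,0],
])

```text
clock: 16.07
position: [466.0, -224.8, 186.7]
ee_rot: [0.516, -0.483, -0.516, -0.483]
contact_force: [-0.1, 1.0, -0.2]
gripper_width: 9.0
```

drive_tool([
  [0,-1,0,0],
  [0,-1,0,0],
  [0,0,0,0],
  [0,0,0,0],
], grip=13)

```text
clock: 16.4
position: [468.0, -224.7, 186.5]
ee_rot: [0.516, -0.483, -0.516, -0.483]
contact_force: [0.2, 0.2, -0.1]
gripper_width: 13.1
```

drive_tool([
  [0,-1.5,0,0],
  [0,-1.5,0,0],
  [0,-1.5,0,0],
  [0,-1.5,0,0],
  [0,-1,0,0],
  [0,-1,0,0],
  [0,0,0,0],
], grip=16)

```text
clock: 16.98
position: [476.0, -224.1, 186.5]
ee_rot: [0.516, -0.483, -0.516, -0.483]
contact_force: [0.4, 0.2, 0.3]
gripper_width: 15.9
```

drive_tool([
  [0.5,-2,0,0],
  [0.5,-2,0,0],
  [0.5,-2,0,0],
  [0.5,-2,0,0],
  [0,-2,0,0],
  [0,0,0,0],
], grip=20)

```text
clock: 17.48
position: [486.2, -223.4, 184.4]
ee_rot: [0.516, -0.483, -0.516, -0.483]
contact_force: [-0.2, -0.7, 0.9]
gripper_width: 20.0
```

drive_tool([
  [0.5,-2,0,0],
  [0.5,-2,0,0],
  [0.5,-2,0,0],
  [0.5,-2,0,0],
  [0,-2,0,0],
  [0,-2,0,0],
  [0,0,0,0],
], grip=25)

```text
clock: 18.07
position: [498.1, -222.6, 182.4]
ee_rot: [-0.516, 0.483, 0.516, 0.483]
contact_force: [-0.1, -0.4, 0.4]
gripper_width: 24.8
```

```bash
python3 - <<'E'
from h import *
go(SW([50,-5,182]),YAW)
t=arm.get_image("top")[:,:,::-1];s=arm.get_image("scene")[:,:,::-1]
o=np.zeros((600,800,3),np.uint8)
o[:600,:320]=cv2.resize(t[170:245,345:385],(320,600),interpolation=cv2.INTER_CUBIC)
o[:600,320:]=cv2.resize(s[120:220,310:390],(480,600),interpolation=cv2.INTER_CUBIC)
cv2.imwrite("pics/p7.png",o)
E
```

```text
clock 18.07 pos [ 498.1 -222.6  182.4] head -176.2 tilt -1.000 delta [  0.4 -21.7   0.4] spin 0.07572228825256389 F [-0.1 -0.4  0.4] w 24.8
```

View pics/p7.png

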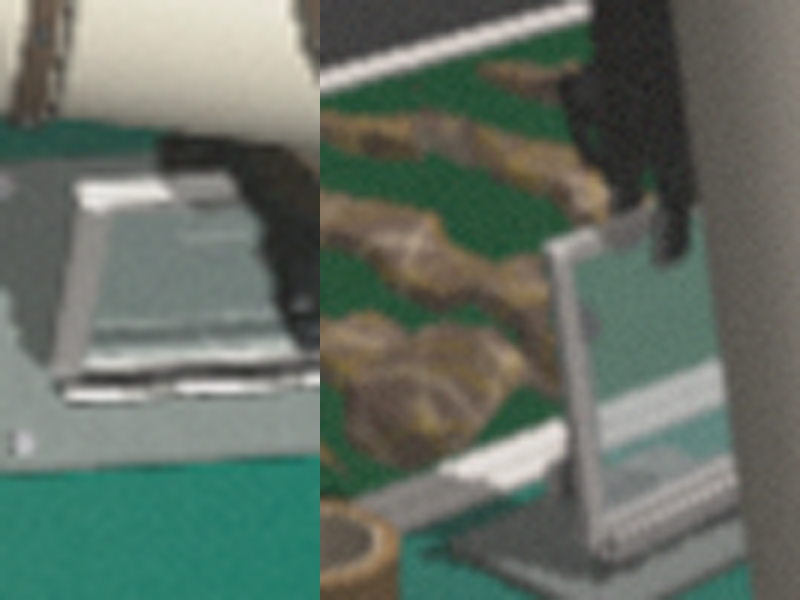

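drive_tool([
  [0,-1.5,0,0],
  [0,-1.5,0,0],
  [0,-1.5,0,0],
  [0,-1.5,0,0],
  [0,-1.5,0,0],
  [0,-1.5,0,0],
  [0,-1,0,0],
  [0,0,0,0],
])

```text
clock: 18.83
position: [507.9, -222.0, 182.5]
ee_rot: [0.516, -0.483, -0.516, -0.483]
contact_force: [1.1, 0.2, -0.8]
gripper_width: 25.2
```

drive_tool([
  [0,-1,0,0],
  [0,-1,0,0],
  [0,-1,0,0],
  [0,-1,0,0],
  [0,-1,0,0],
  [0,-1,0,0],
  [0,-1,0,0],
  [0,-1,0,0],
  [0,0,0,0],
], grip=27)

```text
clock: 19.58
position: [515.9, -221.4, 182.5]
ee_rot: [0.516, -0.483, -0.516, -0.483]
contact_force: [0.7, -0.0, -0.7]
gripper_width: 27.0
```

drive_tool([
  [0,-0.8,0,0],
  [0,-0.8,0,0],
  [0,-0.8,0,0],
  [0,-0.8,0,0],
  [0,-0.8,0,0],
  [0,0,0,0],
], grip=30)

```text
clock: 20.08
position: [519.7, -221.2, 182.5]
ee_rot: [-0.516, 0.483, 0.516, 0.483]
contact_force: [0.3, -0.6, -0.4]
gripper_width: 29.9
```

```bash
python3 - <<'E'
from h import *
s=arm.get_image("scene")[:,:,::-1];F=[]
for i in range(4): arm.get_image("top");F.append(arm.read_state()["contact_force"])
print(np.mean(F,0));t=arm.get_image("top")[:,:,::-1]
o=np.zeros((600,800,3),np.uint8)
o[:600,:320]=cv2.resize(t[170:245,345:385],(320,600),interpolation=cv2.INTER_CUBIC)
o[:600,320:]=cv2.resize(s[120:220,310:390],(480,600),interpolation=cv2.INTER_CUBIC)
cv2.imwrite("pics/p8.png",o)
E
```

```text
[-0.45205472  0.01746116 -0.19318002]
```

View pics/p8.png

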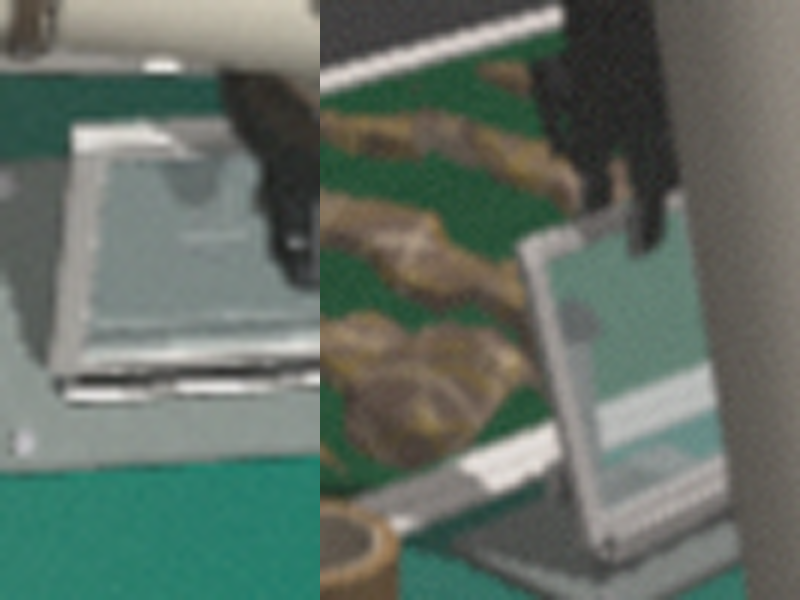

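drive_tool([
  [0,-0.5,0,0],
  [0,-0.5,0,0],
  [0,-0.5,0,0],
  [0,-0.5,0,0],
  [0,0,0,0],
], grip=34)

```text
clock: 20.8
position: [521.8, -221.1, 182.5]
ee_rot: [0.516, -0.483, -0.516, -0.483]
contact_force: [-0.1, -0.5, -0.6]
gripper_width: 34.1
```

```bash
python3 - <<'E'
from h import *
go(SW([55,-5,182]))
a=cv2.imread("pics/p8.png")
t=arm.get_image("top")[:,:,::-1];np.save("t1.npy",t)
b=cv2.resize(t[170:245,345:385],(320,600),interpolation=cv2.INTER_CUBIC)
for im in (a,b):
    g=im[100:200,80:140].mean((1,2));d=np.gradient(g)
    print("rise",100+np.argmax(d),"fall",100+np.argmin(d), g[::5].round())
T=lambda x,y,z:px2w("top",x/8-.5+345,y/8-.5+170,z)[:2].round(1)
print(T(90,125,206),T(90,155,203),T(75,372,35))
E
```

```text
clock 20.80 pos [ 521.8 -221.1  182.5] head -176.2 tilt -1.000 delta [ 0.5 -3.   0.4] spin None F [-0.1 -0.5 -0.6] w 34.1
rise 124 fall 147 [ 66.  64.  64.  71. 101. 151. 196. 217. 206. 187. 165. 152. 144. 141.
 142. 143. 143. 141. 139. 139.]
rise 124 fall 147 [ 65.  64.  64.  70. 104. 158. 204. 221. 204. 187. 170. 162. 153. 146.
 142. 142. 143. 142. 140. 139.]
[ 525.6 -151.5] [ 515.1 -151.6] [ 460.1 -159.9]
```

drive_tool([
  [-3,0,0,0],
  [-6,0,0,0],
  [-10,0,0,0],
  [-15,0,0,0],
  [-20,0,0,0],
  [-25,0,0,0],
  [-20,0,0,0],
  [0,0,0,0],
])

```text
clock: 21.52
position: [523.9, -222.0, 288.0]
ee_rot: [0.52, -0.481, -0.513, -0.485]
contact_force: [0.8, -0.1, 1.1]
gripper_width: 34.0
```

drive_tool([
  [0,25,0,0],
  [0,35,0,0],
  [0,35,0,0],
  [0,15,0,0],
  [0,0,0,0],
  [0,0,0,0],
  [0,0,0,0],
])

```text
clock: 22.1
position: [412.7, -228.4, 282.1]
ee_rot: [0.517, -0.483, -0.516, -0.484]
contact_force: [0.7, 0.4, -0.5]
gripper_width: 34.2
```

```bash
python3 - <<'E'
from h import *
go(SW([0,0,0]))
a=np.load("t1.npy");t=arm.get_image("top")[:,:,::-1]
for im in (a,t):
    b=cv2.resize(im[170:245,345:385],(320,600),interpolation=cv2.INTER_CUBIC)
    for x in(80,):
        g=b[100:200,x:x+60].mean((1,2));d=np.gradient(g);print("rise",100+np.argmax(d),"fall",100+np.argmin(d),g[::10].round())
    print(b[340:420:8,90:200].mean((1,2)).round())
E
```

```text
clock 22.10 pos [ 412.7 -228.4  282.1] head -176.2 tilt -1.000 delta [282.2 -56.9   5.8] spin None F [ 0.7  0.4 -0.5] w 34.2
rise 124 fall 147 [ 65.  64. 104. 204. 204. 170. 153. 142. 143. 140.]
[140. 175. 196. 144. 101.  84. 157. 170. 136. 146.]
rise 199 fall 191 [128. 132. 134. 132. 133. 132. 138. 134. 128. 124.]
[121. 133. 147. 115.  83.  83. 141. 149. 139. 147.]
```

```bash
python3 - <<'E'
from h import *
a=cv2.imread("pics/p8.png")[:, 320:]
s=arm.get_image("scene")[:,:,::-1];b=cv2.resize(s[120:220,310:390],(480,600),interpolation=cv2.INTER_CUBIC)
for y0,y1,x0,x1 in((240,560,180,320),(420,560,230,360)):
    A=a[y0:y1,x0:x1].astype(float);B=b[y0:y1,x0:x1].astype(float)
    print(np.abs(A-B).mean(), cv2.phaseCorrelate(A.mean(2),B.mean(2)))
E
```

```text
8.768325892857144 ((-4.398825400825331, 0.4009345779570026), 0.11137986728460302)
7.436282051282051 ((0.5156793961042041, -0.03553276260120697), 0.892967853511983)
```

```bash
python3 - <<'E'
from h import *
a=cv2.imread("pics/p8.png")[:, 320:]
s=arm.get_image("scene")[:,:,::-1];b=cv2.resize(s[120:220,310:390],(480,600),interpolation=cv2.INTER_CUBIC)
for y0,x0 in((240,190),(300,205),(360,215),(420,235),(480,245)):
    A=a[y0:y0+60,x0:x0+70].mean(2).astype(float);B=b[y0:y0+60,x0:x0+70].mean(2).astype(float)
    pat=A[10:50,15:55].astype(np.float32);r=cv2.matchTemplate(B.astype(np.float32),pat,cv2.TM_CCOEFF_NORMED);m=cv2.minMaxLoc(r);print(y0,m[1],np.array(m[3])-[15,10])
E
```

```text
240 -0.19899755716323853 [15 10]
300 0.164240300655365 [15  9]
360 0.9231391549110413 [ 15 -10]
420 0.624620258808136 [-1  6]
480 0.7155992984771729 [ -6 -10]
```

The gripper may now be hiding the plate, so I'll move it aside, as in the starting pose, and check again.

drive_tool([
  [0,15,-35,0],
  [0,15,-35,0],
  [0,15,-35,0],
  [0,15,-35,0],
  [0,15,-35,0],
  [0,15,-35,0],
  [0,15,-35,0],
  [0,15,-35,0],
  [0,0,0,0],
  [0,0,0,0],
])

```text
clock: 23.08
position: [310.0, -517.3, 279.6]
ee_rot: [-0.514, 0.484, 0.516, 0.484]
contact_force: [0.7, 0.1, 0.2]
gripper_width: 34.1
```

```bash
python3 - <<'E'
from h import *
go(SW([0,0,0]))
a=cv2.imread("pics/p8.png")
s=arm.get_image("scene")[:,:,::-1];b=cv2.resize(s[120:220,310:390],(480,600),interpolation=cv2.INTER_CUBIC)
t=np.load("t1.npy");t2=arm.get_image("top")[:,:,::-1];cv2.imwrite("pics/t_end.png",t2);cv2.imwrite("pics/s_end.png",s)
A0=a[:,320:]
for y0,x0 in((240,190),(300,205),(360,215),(420,235),(480,245)):
    A=A0[y0:y0+60,x0:x0+70].mean(2);B=b[y0:y0+60,x0:x0+70].mean(2)
    pat=A[10:50,15:55].astype(np.float32);r=cv2.matchTemplate(B.astype(np.float32),pat,cv2.TM_CCOEFF_NORMED);m=cv2.minMaxLoc(r);print(y0,m[1],np.array(m[3])-[15,10])
for im in (t,t2):
    c=cv2.resize(im[170:245,345:385],(320,600),interpolation=cv2.INTER_CUBIC)
    g=c[100:200,80:140].mean((1,2));d=np.gradient(g);print("rise",100+np.argmax(d),"fall",100+np.argmin(d),g[::10].round(),c[340:420:8,90:200].mean((1,2)).round())
E
```

```text
clock 23.08 pos [ 310.  -517.3  279.6] head -176.4 tilt -1.000 delta [ 279.9 -178.3  287.1] spin None F [0.7 0.1 0.2] w 34.1
240 0.9800657629966736 [1 1]
300 0.9951786994934082 [0 0]
360 0.9142409563064575 [ -3 -10]
420 0.5659623146057129 [15 -7]
480 0.4266350269317627 [ 10 -10]
rise 124 fall 147 [ 65.  64. 104. 204. 204. 170. 153. 142. 143. 140.] [140. 175. 196. 144. 101.  84. 157. 170. 136. 146.]
rise 124 fall 147 [ 64.  64. 103. 204. 209. 175. 149. 141. 143. 140.] [136. 144. 124.  90.  69.  62. 104. 117. 114. 121.]
```

The plate's top edge is where it was in both views (0–1 px shift at 6–8x zoom). It has stayed put with the robot clear, so I'm handing in.

```bash
python3 -c "
from bench import arm
print(arm.job_done())"
```

```text
the job is handed in; nothing more can be done
None
```

The easel is set up and the job was handed in at about 23 s of the 69 s allowed. The prop leg is locked, and the plate stands in the trough leaning on the leg at about 20°, with the robot clear of everything.

- **Leg:** I gripped the head and swung it along its arc to the stop. The grip slid off the rubber nose near the end. A picture after release showed the leg upright and slightly past vertical, staying there on its own.
- **Plate:** I drew it straight up from the rack and carried it round well clear of the post. I lowered it in 1 mm steps, and contact came at roughly the rubber's 2.5 N/mm, about 7 N at most. I eased that back to about the plate's own weight before letting go. I then tilted it between loosely open fingers onto the leg, with wrist readings of about 1 N or less.
- **Last checks:**
  - The plate did not move when the supporting finger backed off about 4 mm.
  - After the arm withdrew, its top edge was within 0–1 px at 6–8x zoom in both cameras.
  - The lower part of the plate did not match in the scene view and was darker in the top view. I put that down to arm shadow or occlusion, but I had used all 12 pictures and could not look.
- **Mistakes and disagreements:**
  - One small move on the leg went 1.7 mm along the wrong axis, at about 13 N. I put it right in the next row.
  - The two cameras disagreed by up to 10 mm in x on the plate, so I relied on contact and grip readings for the final positions.

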